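# Charge the milling jar through its funnel

## Robot

A 7-joint arm with a two-finger parallel gripper is mounted at the origin on the work surface. World frame = base frame: x ahead of the robot, y to its left, z up, the work surface at z = 0. Lengths are in m, angles in rad, forces in N, time in s.
With the tool pointing down it reaches from about 0.35 to 0.9 m from the base axis. Payload 8.1 kg.
Tool frame: the origin (TCP) lies midway between the tips of the shut fingers; the grasp point (between the pads) lies 19 mm behind it; z points along the fingers, y is the line along which they close (so a half turn about z gives the same grasp; the last joint's range is limited). The gripper opens to 92 mm and grips with 3 to 60 N. Pads are 19 mm wide; open, the fingers measure 130 mm over their backs; the gripper's body (75 mm by 190 mm) begins 47 mm behind the grasp point.
Start: joints at [-1.344, 0.434, 0.025, 1.573, -0.012, 1.134, -0.075], TCP at [0.202, 0.591, 0.195] pointing down, gripper open.
Joint ranges: [-2.62, 2.62], [-0.44, 2.09], [-1.27, 1.32], [0.08, 2.57], [-1.32, 4.46], [0.12, 2], [-2.74, 2.74]. Speed limits (rad/s): [2.22, 2.22, 3.01, 3.01, 3.14, 3.14, 3.14].

## Interface

Orientations are given as a rotation vector (axis times angle).
In Python, from cell import observe, cams, job gives the robot as it stands. The module is installed in compiled form; this text tells all that it offers.
- The arm moves only by the tool step_arm, never from a script. Its argument "steps" is a list of rows, each a list of 6 numbers: the shift along the world's x, y, z in mm, then the turn, a rotation vector about the world's x, y, z in rad. In form: [[dx, dy, dz, rx, ry, rz], ...]. A call has 1 to 20 rows; each row shifts and turns the commanded pose from where the row before left it; what a row does not reach is not made up. A row lasts 1/12 s, in which the tool goes at most 41.7 mm and 7.16 degrees, less where a joint would pass 70% of its speed; a pose out of reach is approached as far as the arm can. A call with a gripper value outside its range is refused whole. "gripper" is the opening, from 0 (shut) to 1 (fully open), set as the call begins (left out, the last holds). The fingers move at their own pace and stop on an object; "force" is the grip in N (left out, the last holds). Time passes only in rows, so rows that do not move let the fingers close. It gives the time, the measured TCP pose, the force, the opening and the grip force at its end, in the units of the state.
- observe(): the state, without advancing time (a new reading comes with each control period).
- cams.get_image(name): name is "scene" or "top" or "wrist"; returns the picture (480x640x3 uint8, red, green, blue); there is no depth.
- cams.get_calibration(name): a dict with "fov_y" (degrees; the focal length in pixels is half the picture's height over the tangent of half this angle, whatever the lens; pixels are square), "cx", "cy" (the principal point, pixels), "world_to_cam" (4x4, takes a point from world to camera coordinates). Camera axes: x right, y up, looking along -z (the intrinsics and any distortion apply to the point x, -y, -z); pixel columns grow to the right and rows downward; lengths in m; the calibration is good to about 2 mm. A picture is of the moment at which its call begins: read the wrist's pose just before it. get_calibration takes no time and is no camera call; for the wrist camera it gives the pose at the moment of the call.
- job.sign_off(): hands the job in; it is judged then, once.
The state is a dict: "clock": time; "joints": joint angles; "dq": joint speeds; "joint_efforts": joint torques, N m; "position": TCP position; "ee_rot": TCP orientation; "force": force on the tool from outside, world axes, zero at the start; "ft_torque": the same for the moment, N m; "width": opening from 0.0 (shut) to 1.0 (fully open); "gripper_force": force on a finger pad.
Only numpy, scipy, OpenCV 4.12 (cv2) and the standard library are available. Lean on these libraries where they do the work, as an engineer would, in place of code of your own. Each camera call takes 0.05 s, during which the arm holds its last target. There are 200 camera calls.

## Task

First pull the crumpled paper twist out of the funnel and put it in the waste bin. Then take the scoop by its grip bar, pour all six milling balls through the funnel into the jar, and put the empty scoop back squarely on its sloped rest, against the stop with its mouth uphill as it was. Leave the beaker, bottle, mortar and tall measuring cylinder where they stand.

Things in the scene. Friction and masses are not known exactly. Their poses are not given: they have to be found in the camera images.
- stand: Fixed funnel stand: base plate 210 x 130 x 12 mm (x -60 to +150 mm), a clear milling jar on it (56 mm outer diameter, 48 mm bore, rim 100 mm above the bench), a steel funnel fixed above, its spout (36 mm bore) reaching 8 mm into the jar, carried by a 12 mm steel rod at x = +118 mm. Origin: on the bench, on the axis of jar and funnel, z up.
- funnel_mouth (a point): Centre of the funnel's mouth, in the plane of its rim, 165 mm above the bench. Mouth 132 mm inner and 138 mm outer diameter; the cone narrows over 55 mm to the 36 mm spout.
- jar_floor (a point): Centre of the inner floor of the jar, 17 mm above the bench.
- rod_top (a point): Top end of the stand's rod, 250 mm above the bench. A 24 mm clamp block sits on the rod at 118 to 142 mm height, with a short arm to the funnel.
- paper_wad: Stiff crumpled twist of packing paper, 144 mm long, 40 mm thick, about 15 g, stuck in the funnel: its lower end blocks the throat, it leans about 41 degrees from vertical along the funnel wall and its upper end stands out over the rim. Origin in its lower end, 20 mm from the tip; its long axis runs from here to wad_top, direction (0.66, 0, 0.75) in its own frame.
- wad_mid (a point): Middle of the paper twist, inside it, on its long axis.
- wad_top (a point): Extreme point of the round upper end of the paper twist, 72 mm from its middle along its long axis.
- bin: Fixed open grey waste bin, 160 x 160 mm outside, 110 mm high, walls 4 mm. Origin: centre of its underside, on the bench.
- rest: Fixed white sloped rest for the scoop: a plate 156 x 74 mm that rises at 25 degrees towards its +x axis, with a stop lip (12 mm high) along the low -x edge; foot 150 x 90 mm. Origin on the bench under the middle of the slope, z up.
- rest_seat (a point): Middle of the rest's sloped surface, 48 mm above the bench: where the scoop's origin lies when it is home.
- scoop: Aluminium scoop with six balls in it, 160 g empty: flat-floored tray 150 x 66 mm, 3 mm sheet, side walls 32 mm and rear wall 38 mm high, front (mouth) open. Origin: middle of its underside. Frame parallel to the rest's when home: z is then vertical while the tray pitches up 25 degrees, so in this frame the mouth direction is (0.906, 0, 0.423) and the floor normal (-0.423, 0, 0.906).
- scoop_grip (a point): Point inside the scoop's black grip bar, near above the centre of mass, at (-47, 0, 89) mm in the scoop's frame. The bar runs lengthwise above the tray, parallel to its floor, centre line 100 mm above the underside: 129 mm long (82 mm behind this point to 47 mm ahead), 14 mm wide (along y), 20 mm high, standing on one 12 mm post behind the rear wall.
- scoop_lip (a point): Middle of the floor's front edge at the mouth, on the upper face of the 3 mm floor, at (67, 0, 34) mm in the scoop's frame.
- ball1: White ceramic milling ball, 18 mm diameter, 18 g, lying at the rear of the scoop's tray at the start. Origin at its centre.
- ball2: White ceramic milling ball, 18 mm diameter, 18 g, lying at the rear of the scoop's tray at the start. Origin at its centre.
- ball3: White ceramic milling ball, 18 mm diameter, 18 g, lying at the rear of the scoop's tray at the start. Origin at its centre.
- ball4: White ceramic milling ball, 18 mm diameter, 18 g, lying at the rear of the scoop's tray at the start. Origin at its centre.
- ball5: White ceramic milling ball, 18 mm diameter, 18 g, lying at the rear of the scoop's tray at the start. Origin at its centre.
- ball6: White ceramic milling ball, 18 mm diameter, 18 g, lying at the rear of the scoop's tray at the start. Origin at its centre.
- beaker: Bystander: glass beaker, 72 mm wide at the rim, 90 mm high. Origin: centre of its underside.
- bottle: Bystander: brown glass bottle, 60 mm wide, 130 mm high. Origin: centre of its underside.
- mortar: Bystander: white ceramic mortar bowl, 96 mm wide, 50 mm high. Origin: centre of its underside.
- cylinder: Bystander close to the funnel: tall glass measuring cylinder, 44 mm wide on a 64 mm foot, 185 mm high. Origin: centre of its underside.
Things that resemble listed ones, but are neither listed nor needed, are in the scene too. There is more than one size of the scoop; the job needs the largest. Leave any red look-alike of the rest alone.

How it is judged:
On the way, in this order (a step that is already met when the one before it is completed fails the run):
1. the paper twist lies in the waste bin (x of wad_mid in the frame of bin between -0.078 and 0.078 m and y of wad_mid in the frame of bin between -0.078 and 0.078 m and z of wad_mid in the frame of bin between 0 and 0.1 m), for 0.2 s.
2. the scoop is tipped mouth-down over the funnel (horizontal distance between scoop_lip and funnel_mouth below 0.08 m and z of scoop_lip in the frame of funnel_mouth above -0.03 m and angle between scoop's own z axis and vertical above 0.523599 rad), for 0.1 s.
3. all six balls are in the jar (horizontal distance between each of ball1, ball2, ball3, ball4, ball5, ball6 and jar_floor below 0.024 m and height (world z) of ball1 between 0.015 and 0.085 m and height (world z) of ball2 between 0.015 and 0.085 m and height (world z) of ball3 between 0.015 and 0.085 m and height (world z) of ball4 between 0.015 and 0.085 m and height (world z) of ball5 between 0.015 and 0.085 m and height (world z) of ball6 between 0.015 and 0.085 m), for 0.2 s.
At the end, for the whole second after the job is handed in: The middle of the paper twist is inside the bin below its rim; all six balls are in the jar, below the funnel spout; the scoop is at rest on its sloped rest, mouth uphill, within 25 mm of its home, tilted no more than 0.15 rad and turned no more than 0.2 rad from it (all of step 1 and all of step 3 and distance between scoop and rest_seat below 0.025 m and angle between the z axis of scoop and the z axis of rest, either way round below 0.15 rad and x of scoop_lip in the frame of rest above 0.03 m and angle between the x axis of scoop and the x axis of rest, either way round below 0.2 rad and linear speed of scoop below 0.02 m/s and linear speed of paper_wad below 0.03 m/s); the robot touches nothing.
It fails at once if the beaker is shifted more than 25 mm or tipped (distance of beaker from where it was at the start of the episode above 0.025 m or angle between beaker's own z axis and vertical above 0.35 rad).
It fails at once if the bottle is shifted more than 25 mm or tipped (distance of bottle from where it was at the start of the episode above 0.025 m or angle between bottle's own z axis and vertical above 0.35 rad).
It fails at once if the mortar is shifted more than 25 mm or tipped (distance of mortar from where it was at the start of the episode above 0.025 m or angle between mortar's own z axis and vertical above 0.35 rad).
It fails at once if the cylinder is shifted more than 25 mm or tipped (distance of cylinder from where it was at the start of the episode above 0.025 m or angle between cylinder's own z axis and vertical above 0.35 rad).
It also fails if it takes over 72 s, if anything falls off the work surface, if the arm or the gripper's body presses on something with over 40 N, if the wrist force passes 120 N, or if a joint passes its speed limit or range.

## Working session

There is one attempt and no reset: what is moved stays moved. The work goes in short steps, Python scripts to look and compute and a tool call to move; the robot and the scene stay as the last step left them, time stands still between calls to the robot, and variables do not carry over. Pictures are saved under pics/ and viewed, at most 10 in all, crops included, and the job is handed in when it is done.

Besides the shell and the picture viewer there is one more tool, called after "Request:" in YAML: its name, and indented under it one key for each argument. step_arm: Moves the arm, as the interface text tells. Its arguments: {"type":"object","properties":{"steps":{"type":"array","items":{"type":"array","items":{"type":"number"}}},"gripper":{"type":"number"},"force":{"type":"number"}},"required":["steps"]}

```bash
mkdir -p pics; cat > h.py <<'E'
import numpy as np, cv2
from cell import observe, cams, job
def save(n,f):
    im=cams.get_image(n); cv2.imwrite(f,im[:,:,::-1]); return im
def K(c): 
    f=240/np.tan(np.radians(c['fov_y'])/2); return f
def proj(c,p):
    q=c['world_to_cam']@np.append(p,1); f=K(c)
    return np.array([c['cx']+f*q[0]/-q[2], c['cy']-f*q[1]/-q[2]])
def ray(c,u,v):
    f=K(c); M=np.array(c['world_to_cam']); R=M[:3,:3]; o=-R.T@M[:3,3]
    return o, R.T@np.array([(u-c['cx'])/f,-(v-c['cy'])/f,-1])
def atz(c,u,v,z):
    o,d=ray(c,u,v); return o+d*(z-o[2])/d[2]
def tri(obs):
    A=np.zeros((3,3));b=np.zeros(3)
    for c,u,v in obs:
        o,d=ray(c,u,v); d=d/np.linalg.norm(d); P=np.eye(3)-np.outer(d,d); A+=P;b+=P@o
    x=np.linalg.solve(A,b); return x,[proj(c,x)-np.array([u,v]) for c,u,v in obs]
E
python3 - <<'E'
from h import *
for n in ("scene","top"):
    save(n,f"pics/{n}0.png"); c=cams.get_calibration(n); print(n,c)
print(observe())
E
```

```text
scene {'fov_y': 43.215226800588034, 'cx': 329.5527593231985, 'cy': 233.8302666230478, 'world_to_cam': array([[-0.70654389,  0.70763908, -0.00653239,  0.31812171],
       [-0.59417486, -0.5881908 ,  0.54862357,  0.24129863],
       [ 0.38438519,  0.39150801,  0.83604396, -1.76120294],
       [ 0.        ,  0.        ,  0.        ,  1.        ]])}
top {'fov_y': 54.78083387242776, 'cx': 320.03896301647023, 'cy': 239.89323107170037, 'world_to_cam': array([[ 2.20797853e-02, -9.99755728e-01, -9.83891642e-04,
         3.94917597e-02],
       [ 9.97949751e-01,  2.19807444e-02,  6.01094061e-02,
        -4.92620450e-01],
       [-6.00730963e-02, -2.30907720e-03,  9.98191310e-01,
        -1.55026085e+00],
       [ 0.00000000e+00,  0.00000000e+00,  0.00000000e+00,
         1.00000000e+00]])}
{'clock': 0.1, 'joints': array([-1.34359055,  0.43515595,  0.02496319,  1.57399461, -0.01159415,
        1.13400513, -0.07512347]), 'dq': array([ 0.00021954, -0.00200439,  0.00225651, -0.00079383,  0.00086937,
        0.00063823, -0.0002096 ]), 'joint_efforts': array([ 4.35587775e-03, -6.69124317e+01,  9.88325290e-01, -3.15144682e+01,
       -6.05466357e-02,  3.75280646e-02, -1.73177121e-06]), 'position': array([0.20229982, 0.59082479, 0.19442617]), 'ee_rot': array([-5.15821115e-01, -3.09885102e+00,  2.22166142e-03]), 'force': array([0.2623859 , 0.04660733, 0.47483401]), 'ft_torque': array([-0.01463103,  0.02715925,  0.00409916]), 'gripper_force': 0.0, 'width': 1.0006867158195902}
```

View pics/scene0.png

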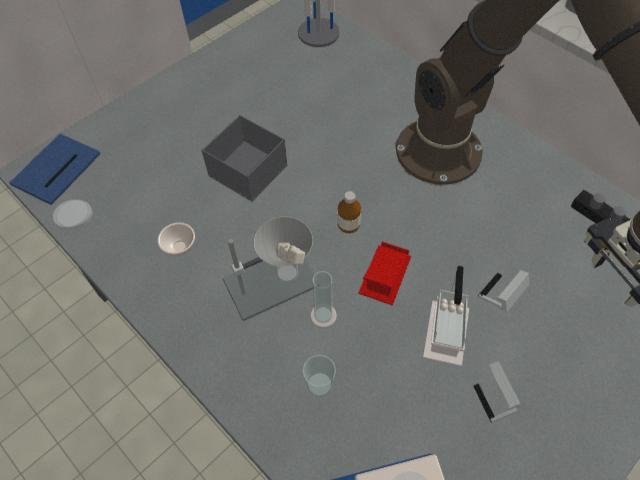

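View pics/top0.png

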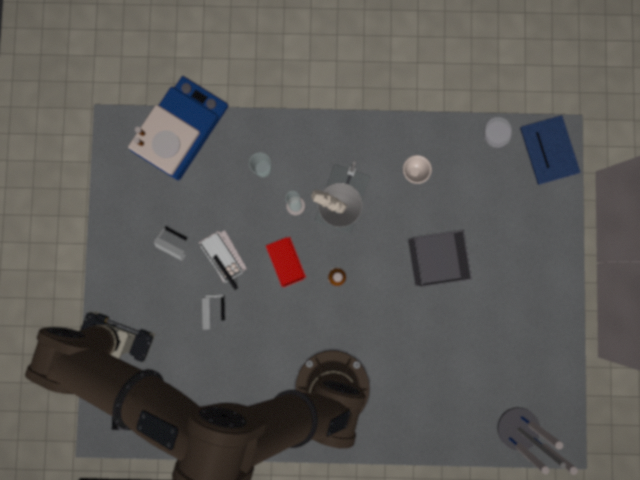

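Scene: the only ball-filled, largest scoop is at (450,325) on the white rest. Two small empty scoops are at (505,290) and (497,392), and the red rest look-alike is at (387,272). The funnel with the wad is at (285,245), the bin at (245,157), and the cylinder at (323,300). I'll confirm these in an enlarged composite.

```bash
python3 - <<'E'
import cv2,numpy as np
s=cv2.imread('pics/scene0.png');t=cv2.imread('pics/top0.png')
def cr(im,x,y,w,h,k): 
    o=cv2.resize(im[y:y+h,x:x+w],None,fx=k,fy=k,interpolation=cv2.INTER_CUBIC)
    for i in range(0,w,10): cv2.line(o,(i*k,0),(i*k,10 if (x+i)%50 else 20),(0,255,255),1)
    for i in range(0,h,10): cv2.line(o,(0,i*k),(10 if (y+i)%50 else 20,i*k),(0,255,255),1)
    return o
a=cr(s,220,210,100,75,4);b=cr(s,400,260,100,75+25,4)[:400]
c=cr(t,300,150,100,75,4);d=cr(t,180,220,100,75,4)
L=np.vstack([a,c]);R=np.vstack([cr(s,400,260,100,110,4)[:440],]) 
b=cr(s,410,260,80,110,5)
cv2.imwrite('pics/c1.png',np.vstack([np.hstack([a,cr(s,410,262,100,75,4)]),np.hstack([c,d])]))
E
```

```text
(no output)
```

View pics/c1.png

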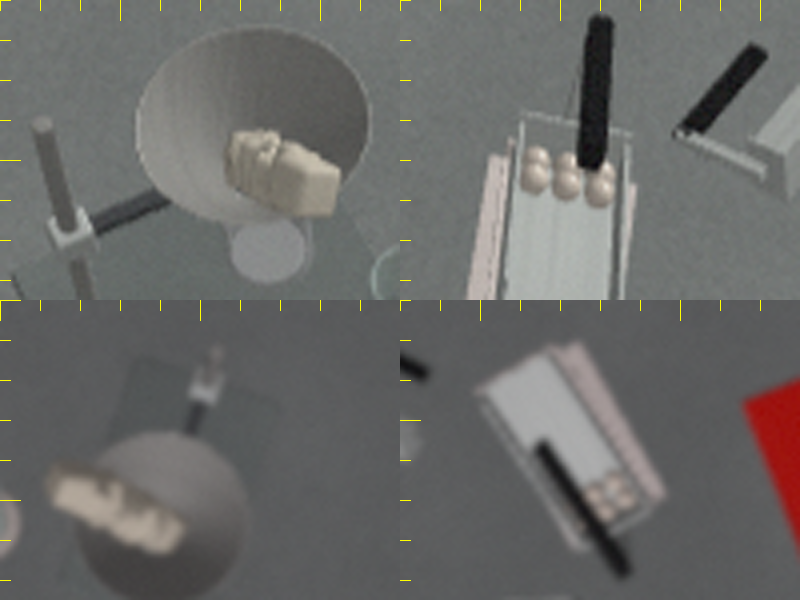

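```bash
python3 - <<'E'
from h import *
np.set_printoptions(precision=4,suppress=True)
s=cams.get_calibration('scene');t=cams.get_calibration('top')
def T(n,a,b,z=None):
    x,r=tri([(s,*a),(t,*b)]); print(n,x,'res',np.round(np.concatenate(r),1), '' if z is None else (atz(s,*a,z),atz(t,*b,z)))
T('rodtop',(230.5,240.5),(353.75,163),.25)
T('wadtop',(304,258),(313,197))
T('barrear',(460,265),(236.5,288)); T('barfront',(458,302.5),(215.5,256.5))
T('bottlecap',(349,196),(337.5,277),.13)
# rim fit
from scipy.optimize import least_squares
th=np.linspace(0,2*np.pi,73)
def box(c,p): 
    q=np.array([proj(c,[p[0]+.069*np.cos(a),p[1]+.069*np.sin(a),.165]) for a in th]); return q[:,0].min(),q[:,0].max(),q[:,1].min(),q[:,1].max()
f=lambda p: np.array(box(s,p))-[253.75,313,216.75,266]
r=least_squares(f,[.6,0]); print('funnel scene',r.x,r.fun)
f=lambda p: (np.array(box(t,p))-[319.25,362,182.5,225.5])
r=least_squares(f,[.6,0]); print('funnel top',r.x,r.fun)
for n,a,b,z in [('bin corner L',(203,154),(409,240),.11),('bin near',(249,174),(0,0),.11),('bin R',(286,150),(0,0),.11),('bin far',(241,119),(0,0),.11),('cylscene',(322,275),(295,198),.185),('cylbase',(323,316),(295,205),.004),('beaker',(319,366),(260,163),.09),('mort',(177,235),(417,167),.05)]:
    print(n,atz(s,*a,z),atz(t,*b,z))
for a in [(409,237),(466,230),(470,278),(416,287)]: print('bintop',a,atz(t,*a,.11))
print(cams.get_calibration('wrist'))
E
```

```text
rodtop [ 0.7037 -0.0436  0.2493] res [ 0.4  0.   0.2 -0.2] (array([ 0.7044, -0.0439,  0.25  ]), array([ 0.7029, -0.043 ,  0.25  ]))
wadtop [0.6068 0.0756 0.202 ] res [-1.1 -0.1 -0.6  0.5] 
barrear [0.3281 0.3097 0.1146] res [-0.2 -0.  -0.1  0.1] 
barfront [0.4246 0.3729 0.145 ] res [-0.5 -0.  -0.3  0.2] 
bottlecap [ 0.3708 -0.0078  0.1258] res [ 0.4  0.   0.3 -0.2] (array([ 0.3738, -0.0066,  0.13  ]), array([ 0.3701, -0.0069,  0.13  ]))
funnel scene [ 0.5922 -0.0073] [-0.2911  0.291  -0.6136  0.5328]
funnel top [ 0.5945 -0.0107] [-1.1097  1.1093 -0.845   0.8287]
bin corner L [ 0.5359 -0.3905  0.11  ] [ 0.4918 -0.232   0.11  ]
bin near [ 0.4943 -0.2514  0.11  ] [1.2503 1.1162 0.11  ]
bin R [ 0.3707 -0.2431  0.11  ] [1.2503 1.1162 0.11  ]
bin far [ 0.3816 -0.4156  0.11  ] [1.2503 1.1162 0.11  ]
cylscene [0.6009 0.1288 0.185 ] [0.6068 0.1285 0.185 ]
cylbase [0.6098 0.1369 0.004 ] [0.6099 0.1386 0.004 ]
beaker [0.7274 0.2453 0.09  ] [0.733  0.2507 0.09  ]
mort [ 0.7275 -0.273   0.05  ] [ 0.74   -0.2675  0.05  ]
bintop (409, 237) [ 0.5013 -0.2319  0.11  ]
bintop (466, 230) [ 0.5276 -0.4127  0.11  ]
bintop (470, 278) [ 0.3759 -0.4258  0.11  ]
bintop (416, 287) [ 0.3438 -0.2557  0.11  ]
{'fov_y': 68.07738158265028, 'cx': 323.9642614296486, 'cy': 234.3894764227877, 'world_to_cam': array([[ 0.3234,  0.9463, -0.0017, -0.6243],
       [-0.9059,  0.3091, -0.2895,  0.0386],
       [-0.2734,  0.0952,  0.9572, -0.3908],
       [ 0.    ,  0.    ,  0.    ,  1.    ]])}
```

Request:
step_arm:
  steps:
    - [0,0,40,0,0,0]
    - [0,0,40,0,0,0]
    - [22,-31,4,0,0,-0.078]
    - [22,-31,4,0,0,-0.078]
    - [22,-31,4,0,0,-0.078]
    - [22,-31,4,0,0,-0.078]
    - [22,-31,4,0,0,-0.078]
    - [22,-31,4,0,0,-0.078]
    - [22,-31,4,0,0,-0.078]
    - [22,-31,4,0,0,-0.078]
    - [22,-31,4,0,0,-0.078]
    - [22,-31,4,0,0,-0.078]
    - [22,-31,4,0,0,-0.078]
    - [22,-31,4,0,0,-0.078]
    - [22,-31,4,0,0,-0.078]
    - [22,-31,4,0,0,-0.078]
    - [22,-31,4,0,0,-0.078]
    - [22,-31,4,0,0,-0.078]
    - [22,-31,4,0,0,-0.078]
    - [22,-31,4,0,0,-0.078]
  gripper: 1
  force: 40

```text
clock: 1.77
position: [0.599, 0.0318, 0.3472]
ee_rot: [-2.398, -2.029, 0.0]
force: [1.2, 0.3, -0.2]
width: 0.998
gripper_force: 0.0
```

Request:
step_arm:
  steps:
    - [0,0,0,0,0,0]
    - [0,0,0,0,0,0]
    - [0,0,0,0,0,0]

```text
clock: 2.02
position: [0.5982, 0.0337, 0.3465]
ee_rot: [-2.394, -2.033, 0.001]
force: [0.6, 0.6, -0.3]
width: 0.996
gripper_force: 0.0
```

```bash
python3 - <<'E'
from h import *
np.set_printoptions(precision=4,suppress=True)
o=observe(); print(o['position'],o['ee_rot'],o['joints'])
c=cams.get_calibration('wrist'); save('wrist','pics/w1.png'); print(c['world_to_cam'])
for n,p in dict(cyl=(.607,.133,.185),rod=(.7035,-.0435,.25),fm=(.593,-.009,.165),wt=(.607,.0756,.202)).items(): print(n,proj(c,p))
np.save('w1.npy',c['world_to_cam'])
E
```

```text
[0.5982 0.0337 0.3465] [-2.3939 -2.033   0.0013] [-0.5631  0.336   0.606   1.418  -0.1905  1.4475 -0.1224]
[[ 0.9869 -0.1615 -0.0009 -0.5864]
 [ 0.1543  0.9447 -0.2894 -0.0437]
 [ 0.0476  0.2855  0.9572 -0.574 ]
 [ 0.      0.      0.      1.    ]]
cyl [314.3043 102.9711]
rod [453.8827 289.3804]
fm [324.1098 242.0444]
wt [324.2655 166.6516]
```

View pics/w1.png

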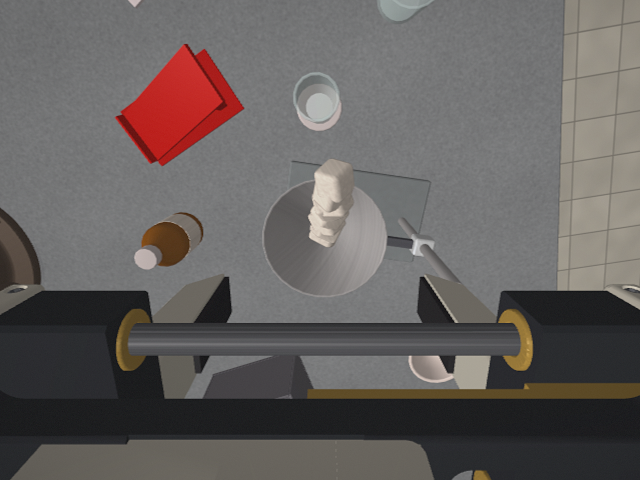

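Wrist view: the wad runs from about (324,240) to its top end at (333,163). The funnel rim is centred at (325,238), the rod is on the right at (455,283), and the cylinder rim is at (316,92).

```bash
python3 - <<'E'
from h import *
np.set_printoptions(precision=4,suppress=True)
s=cams.get_calibration('scene');t=cams.get_calibration('top');w=cams.get_calibration('wrist')
print(tri([(s,304,258),(t,313,197),(w,333,164)]))
print(atz(w,333,164,.202),atz(w,334,185,.19),atz(w,325,238,.165), atz(w,324,240,.135), atz(w,316,92,.185))
E
```

```text
(array([0.6099, 0.0768, 0.2046]), [array([-1.759 ,  0.5025]), array([-1.0113, -0.6426]), array([-5.4545,  2.0843])])
[0.6151 0.0776 0.202 ] [0.6131 0.0563 0.19  ] [ 0.5946 -0.0037  0.165 ] [ 0.5916 -0.0152  0.135 ] [0.6098 0.1431 0.185 ]
```

Request:
step_arm:
  steps:
    - [12,29,-10,0,0,-0.06]
    - [0,0,-30,0,0,0]
    - [0,0,-30,0,0,0]
    - [0,0,-30,0,0,0]
    - [0,0,-30,0,0,0]
    - [0,0,-25,0,0,0]
    - [0,0,-15,0,0,0]
    - [0,0,-7,0,0,0]
    - [0,0,0,0,0,0]
    - [0,0,0,0,0,0]

```text
clock: 2.9
position: [0.6105, 0.0632, 0.1708]
ee_rot: [-2.453, -1.962, -0.001]
force: [0.1, -0.4, 0.2]
width: 1.004
gripper_force: 0.0
```

Request:
step_arm:
  steps:
    - [0,0,0,0,0,0]
    - [0,0,0,0,0,0]
    - [0,0,0,0,0,0]
    - [0,0,0,0,0,0]
    - [0,0,0,0,0,0]
    - [0,0,0,0,0,0]
    - [0,0,0,0,0,0]
    - [0,0,0,0,0,0]
  gripper: 0
  force: 30

```text
clock: 3.57
position: [0.6104, 0.0623, 0.1701]
ee_rot: [2.455, 1.96, -0.0]
force: [-0.0, 0.1, -0.1]
width: 0.472
gripper_force: 0.0
```

Request:
step_arm:
  steps:
    - [0,0,0,0,0,0]
    - [0,0,0,0,0,0]
    - [0,0,0,0,0,0]
    - [0,0,0,0,0,0]

```text
clock: 3.9
position: [0.6104, 0.0623, 0.1701]
ee_rot: [-2.455, -1.96, 0.0]
force: [-0.9, -1.3, -0.1]
width: 0.4
gripper_force: 29.4
```

Request:
step_arm:
  steps:
    - [0,0,5,0,0,0]
    - [0,0,8,0,0,0]
    - [0,0,12,0,0,0]
    - [0,0,15,0,0,0]
    - [0,0,20,0,0,0]
    - [0,0,25,0,0,0]
    - [0,0,25,0,0,0]
    - [0,0,25,0,0,0]
    - [0,0,15,0,0,0]
    - [0,0,10,0,0,0]
    - [0,0,0,0,0,0]

```text
clock: 4.82
position: [0.6115, 0.0621, 0.3332]
ee_rot: [2.453, 1.959, 0.006]
force: [0.7, -0.1, 0.2]
width: 0.4
gripper_force: 29.4
```

Request:
step_arm:
  steps:
    - [-8,-15,0,0,0,0]
    - [-14,-30,0,0,0,0]
    - [-14,-30,0,0,0,0]
    - [-14,-30,0,0,0,0]
    - [-14,-30,0,0,0,0]
    - [-14,-30,0,0,0,0]
    - [-14,-30,0,0,0,0]
    - [-14,-30,0,0,0,0]
    - [-14,-30,0,0,0,0]
    - [-14,-30,0,0,0,0]
    - [-14,-30,0,0,0,0]
    - [-10,-30,0,0,0,0]
    - [-6,-14,0,0,0,0]
    - [0,0,0,0,0,0]
    - [0,0,0,0,0,0]
    - [0,0,0,0,0,0]

```text
clock: 6.15
position: [0.4464, -0.2956, 0.3294]
ee_rot: [-2.453, -1.96, 0.0]
force: [0.0, 0.1, -0.4]
width: 0.398
gripper_force: 29.4
```

```bash
python3 - <<'E'
from h import *
np.set_printoptions(precision=4,suppress=True)
o=observe(); print(o['position'],o['ee_rot'])
a=save('scene','pics/s2.png');b=save('top','pics/t2.png')
c=np.hstack([cv2.resize(a[60:260,150:350],None,fx=2,fy=2),cv2.resize(b[170:370,340:540],None,fx=2,fy=2)])
cv2.imwrite('pics/c2.png',c[:,:,::-1])
E
```

```text
[ 0.4464 -0.2956  0.3294] [-2.453  -1.9603  0.0002]
```

View pics/c2.png

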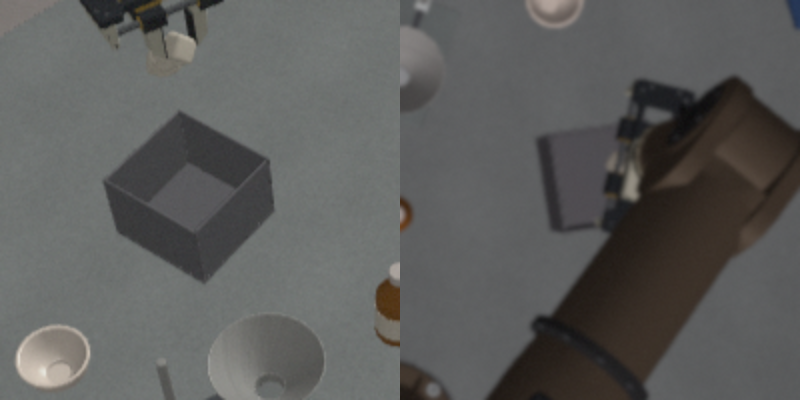

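The wad is held upright and slanted in the fingers at crop (175,50), and the funnel is empty. The bin rim corners in the scene image are (202.5,151), (248.5,177.5), (285,140) and (240,116).

```bash
python3 - <<'E'
from h import *
np.set_printoptions(precision=4,suppress=True)
s=cams.get_calibration('scene')
P=[atz(s,u,v,.11) for u,v in [(202.5,151),(248.5,177.5),(285,140),(240,116)]]
print(np.array(P),np.mean(P,0),[np.linalg.norm(P[i]-P[i-1]) for i in range(4)])
E
```

```text
[[ 0.5302 -0.3997  0.11  ]
 [ 0.5029 -0.2435  0.11  ]
 [ 0.3484 -0.2713  0.11  ]
 [ 0.3761 -0.4263  0.11  ]] [ 0.4394 -0.3352  0.11  ] [np.float64(0.15641722745331305), np.float64(0.15862731312658065), np.float64(0.15694817604698394), np.float64(0.15752725310088384)]
```

Request:
step_arm:
  steps:
    - [-6,-7,-10,0,0,0.1]
    - [0,0,-25,0,0,0.1]
    - [0,0,-25,0,0,0]
    - [0,0,-25,0,0,0]
    - [0,0,-25,0,0,0]
    - [0,0,-25,0,0,0]
    - [0,0,-25,0,0,0]
    - [0,0,-20,0,0,0]
    - [0,0,-15,0,0,0]
    - [0,0,-9,0,0,0]
    - [0,0,0,0,0,0]
    - [0,0,0,0,0,0]

```text
clock: 7.25
position: [0.4408, -0.3032, 0.1263]
ee_rot: [-2.246, -2.196, 0.0]
force: [-0.0, -0.7, -0.2]
width: 0.396
gripper_force: 29.4
```

Request:
step_arm:
  steps:
    - [0,0,0,0,0,0]
    - [0,0,0,0,0,0]
    - [0,0,0,0,0,0]
    - [0,0,0,0,0,0]
    - [0,0,0,0,0,0]
    - [0,0,0,0,0,0]
    - [0,0,0,0,0,0]
    - [0,0,10,0,0,0]
    - [0,0,25,0,0,0]
    - [0,0,30,0,0,0]
    - [0,0,40,0,0,0]
    - [0,0,40,0,0,0]
    - [0,0,40,0,0,0]
  gripper: 1

```text
clock: 8.33
position: [0.4396, -0.3038, 0.3138]
ee_rot: [2.248, 2.194, -0.0]
force: [1.4, -1.8, -0.2]
width: 0.999
gripper_force: 0.0
```

Request:
step_arm:
  steps:
    - [-3,32,1.5,0,0,0.108]
    - [-3,32,1.5,0,0,0.108]
    - [-3,32,1.5,0,0,0.108]
    - [-3,32,1.5,0,0,0.108]
    - [-3,32,1.5,0,0,0.108]
    - [-3,32,1.5,0,0,0.108]
    - [-3,32,1.5,0,0,0.108]
    - [-3,32,1.5,0,0,0.108]
    - [-3,32,1.5,0,0,0.108]
    - [-3,32,1.5,0,0,0.108]
    - [-3,32,1.5,0,0,0.108]
    - [-3,32,1.5,0,0,0.108]
    - [-3,32,1.5,0,0,0.108]
    - [-3,32,1.5,0,0,0.108]
    - [-3,32,1.5,0,0,0.108]
    - [-3,32,1.5,0,0,0.108]
    - [-3,32,1.5,0,0,0.108]
    - [-3,32,1.5,0,0,0.108]
    - [-3,32,1.5,0,0,0.108]
    - [-3,32,1.5,0,0,0.108]

```text
clock: 10.0
position: [0.3802, 0.3375, 0.342]
ee_rot: [-0.884, 3.014, -0.0]
force: [0.4, -0.2, -0.0]
width: 0.997
gripper_force: 0.0
```

Request:
step_arm:
  steps:
    - [0,0,0,0,0,0]
    - [0,0,0,0,0,0]
    - [0,0,0,0,0,0]
    - [0,0,0,0,0,0]

```text
clock: 10.33
position: [0.381, 0.3349, 0.3416]
ee_rot: [-0.873, 3.017, -0.001]
force: [0.6, -0.1, -0.3]
width: 1.004
gripper_force: 0.0
```

```bash
python3 - <<'E'
from h import *
np.set_printoptions(precision=4,suppress=True)
o=observe(); print(o['position'],o['ee_rot'],o['joints'])
c=cams.get_calibration('wrist'); w=save('wrist','pics/w3.png'); a=save('scene','pics/s3.png')
G=np.array([.3897,.35,.137]);d=np.array([.837*.906,.547*.906,.423])
for p in (G-.082*d,G,G+.047*d): print(proj(c,p))
w=w[100:480].copy()
cv2.imwrite('pics/c3.png',np.vstack([w, np.pad(cv2.resize(a[100:208,180:320],(280,216)),((0,0),(0,360),(0,0)))])[:,:,::-1])
E
```

```text
[0.381  0.3349 0.3416] [-0.8728  3.0174 -0.0007] [-0.8586  0.1498  0.0372  1.6092 -0.005   1.3825  1.3131]
[331.234  143.2758]
[332.4047 211.9533]
[333.1068 253.1415]
```

View pics/c3.png

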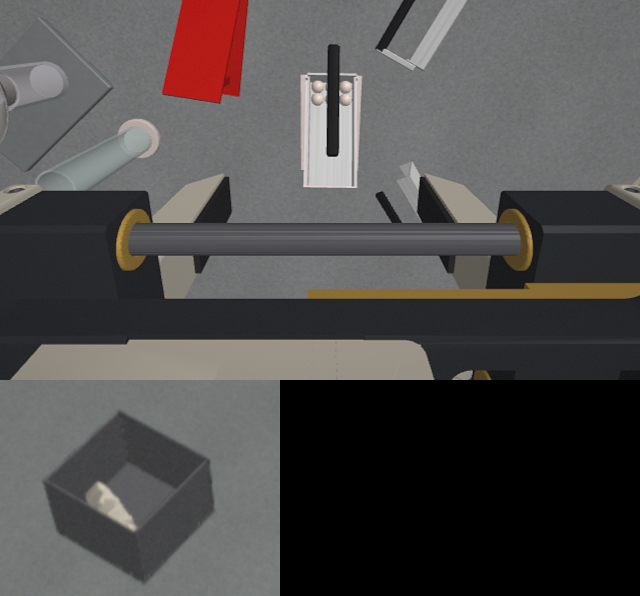

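The wad lies in the bin. The scoop bar runs straight in the wrist image from (333,145) to (333,256), within about 2 mm of my model. I'll approach perpendicular to the bar.

Request:
step_arm:
  steps:
    - [-5,-1,-15,0.0585,-0.092,0]
    - [-5,-1,-20,0.0585,-0.092,0]
    - [-5,-1,-20,0.0585,-0.092,0]
    - [-5,-1,-20,0.0585,-0.092,0]
    - [-4,-1,-20,0,0,0]
    - [-2,-1,-18,0,0,0]
    - [0,0,0,0,0,0]
    - [0,0,0,0,0,0]

```text
clock: 11.1
position: [0.3547, 0.3295, 0.2283]
ee_rot: [-0.758, 2.611, 0.167]
force: [0.1, 0.2, 0.6]
width: 0.998
gripper_force: 0.0
```

```bash
python3 - <<'E'
from h import *
from scipy.spatial.transform import Rotation as R
np.set_printoptions(precision=4,suppress=True)
o=observe(); Q=R.from_rotvec(o['ee_rot']).as_matrix(); print(o['position'],Q,o['joints'])
G=np.array([.391,.352,.137]); print((G+.019*Q[:,2]-o['position'])*1000)
E
```

```text
[0.3547 0.3295 0.2283] [[-0.7657 -0.5354  0.3564]
 [-0.4856  0.8446  0.2257]
 [-0.4219 -0.0003 -0.9067]] [-0.9128 -0.0697 -0.0944  2.224   0.309   0.6121  0.9075]
[  43.0785   26.7505 -108.5469]
```

Request:
step_arm:
  steps:
    - [7,4.5,-18,0,0,0]
    - [7,4.5,-18,0,0,0]
    - [8,4.5,-18,0,0,0]
    - [7,4.5,-18,0,0,0]
    - [7,4.5,-18,0,0,0]
    - [4,2.5,-11,0,0,0]
    - [3,2,-7.5,0,0,0]
    - [0,0,0,0,0,0]
    - [0,0,0,0,0,0]

```text
clock: 11.85
position: [0.3988, 0.358, 0.1206]
ee_rot: [-0.757, 2.609, 0.168]
force: [-0.4, -0.3, -0.1]
width: 0.995
gripper_force: 0.0
```

Request:
step_arm:
  steps:
    - [0,0,0,0,0,0]
    - [0,0,0,0,0,0]
    - [0,0,0,0,0,0]
    - [0,0,0,0,0,0]
    - [0,0,0,0,0,0]
    - [0,0,0,0,0,0]
    - [0,0,0,0,0,0]
    - [0,0,0,0,0,0]
    - [0,0,0,0,0,0]
    - [0,0,0,0,0,0]
    - [0,0,0,0,0,0]
    - [0,0,0,0,0,0]
    - [0,0,0,0,0,0]
    - [0,0,0,0,0,0]
  gripper: 0
  force: 50

```text
clock: 13.02
position: [0.3975, 0.3573, 0.1196]
ee_rot: [-0.759, 2.61, 0.168]
force: [0.4, -0.1, -0.3]
width: 0.034
gripper_force: 0.0
```

```bash
python3 - <<'E'
from h import *
np.set_printoptions(precision=4,suppress=True)
o=observe();print(o['position'],o['ee_rot'],o['joints'],o['force'],o['ft_torque'],o['gripper_force'])
E
```

```text
[0.3975 0.3573 0.1196] [-0.759   2.6098  0.1684] [-0.933   0.1819 -0.0236  2.2947  0.579   0.3052  0.6582] [ 0.4035 -0.111  -0.3325] [-0.2167  0.444  -0.0506] 0.0
```

```bash
python3 - <<'E'
from h import *
np.set_printoptions(precision=4,suppress=True)
w=save('wrist','pics/w4.png'); a=save('scene','pics/s4.png')
c=cams.get_calibration('wrist');s=cams.get_calibration('scene');o=observe()
print(proj(s,o['position']),proj(c,o['position']),o['width'])
v=cv2.resize(a[235:355,390:520],(520,480))
cv2.imwrite('pics/c4.png',np.hstack([v,cv2.resize(w[60:480,180:425],(280,480))])[:,:,::-1])
E
```

```text
[457.6923 295.5466] [326.1256 267.7062] 0.005086012994075127
```

View pics/c4.png

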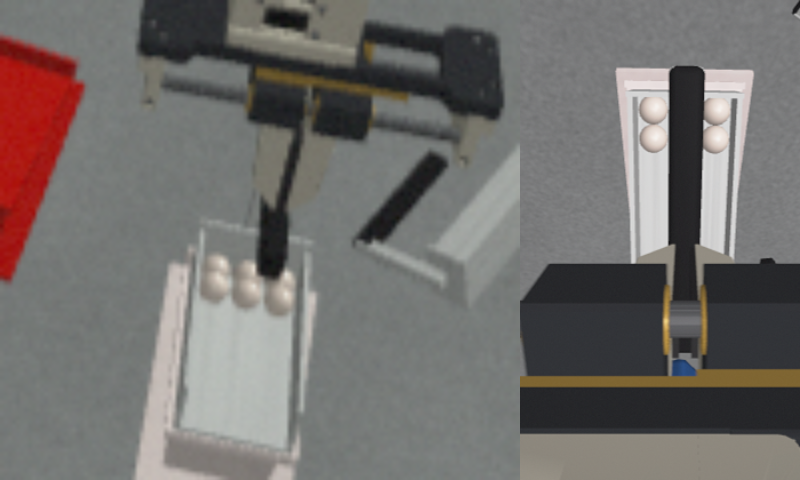

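```bash
python3 - <<'E'
from h import *
np.set_printoptions(precision=1,suppress=True)
w=cv2.imread('pics/w4.png')
c=cams.get_calibration('wrist');s=cams.get_calibration('scene')
yaw=np.radians(32.4);f=np.array([np.cos(yaw),np.sin(yaw),0]);z=np.array([0,0,1.]);y=np.array([-f[1],f[0],0])
d=.906*f+.423*z;n=-.423*f+.906*z
for dz in (-.03,-.02,-.01,0):
    G=np.array([.391,.352,.137+dz])
    print(dz,'rear top L/R',proj(c,G-.082*d+.01*n+.007*y),proj(c,G-.082*d+.01*n-.007*y),'G top L/R',proj(c,G+.01*n+.007*y),proj(c,G+.01*n-.007*y),'scene front top/bot',proj(s,G+.047*d+.01*n),proj(s,G+.047*d-.01*n))
cv2.imwrite('pics/c5.png',cv2.resize(w[100:330,226:426],None,fx=2.6,fy=2.6,interpolation=cv2.INTER_CUBIC))
for r in (130,150,170,200,230,255):
    print(r,(w[r,290:360].max(1)<60).nonzero()[0][[0,-1]]+290)
E
```

```text
-0.03 rear top L/R [338.8  89.3] [310.3  89.2] G top L/R [336.9 247.6] [311.7 247.6] scene front top/bot [457.  303.9] [455.3 310.9]
-0.02 rear top L/R [339.5  97. ] [309.7  97. ] G top L/R [337.4 260.6] [311.2 260.6] scene front top/bot [457.8 301.8] [456.  308.9]
-0.01 rear top L/R [340.2 105.4] [309.  105.4] G top L/R [337.9 274.6] [310.7 274.6] scene front top/bot [458.6 299.7] [456.8 306.9]
0 rear top L/R [341.  114.7] [308.2 114.7] G top L/R [338.5 289.8] [310.2 289.8] scene front top/bot [459.4 297.6] [457.6 304.8]
130 [311 340]
150 [311 340]
170 [311 339]
200 [311 338]
230 [310 337]
255 [310 337]
```

View pics/c5.png

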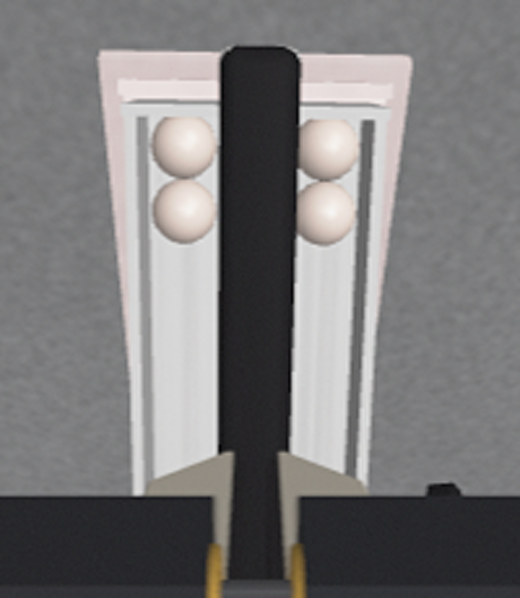

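The fingers shut above the bar, so it lies lower than I assumed. I'll re-triangulate with the two wrist views as well.

```bash
python3 - <<'E'
from h import *
from scipy.spatial.transform import Rotation as R
np.set_printoptions(precision=4,suppress=True)
c=cams.get_calibration('wrist');s=cams.get_calibration('scene');t=cams.get_calibration('top');o=observe()
def T(p,r): M=np.eye(4);M[:3,:3]=R.from_rotvec(r).as_matrix();M[:3,3]=p;return M
X=c['world_to_cam']@T(o['position'],o['ee_rot'])
c3=dict(c);c3['world_to_cam']=X@np.linalg.inv(T([.381,.3349,.3416],[-.8728,3.0174,-.0007]))
print(X)
def pr(n,x): print(n,x[0],*[np.round(r,1) for r in x[1]])
r=[(c3,333.5,145),(c,326,118),(s,460,265.5),(t,236.3,288)]
pr('rear all',tri(r));pr('w',tri(r[:2]));pr('st',tri(r[2:])); pr('c3,s',tri([r[0],r[2]]))
f=[(c3,333,256),(s,458.2,302.5),(t,215.5,256.5)]
pr('front all',tri(f));pr('c3,s',tri(f[:2]));pr('st',tri(f[1:]))
# floor mouth corners and rest in w3: (304,287),(356,287); rear wall corners (307,174)(355,174)
s0=cv2.imread('pics/scene0.png')
print(atz(c3,304,287,.08),atz(c3,356,287,.08),atz(c3,307,174,.05),atz(c3,355,174,.05))
E
```

```text
[[ 0.0006  1.      0.0002  0.0012]
 [ 0.9573 -0.0006  0.289  -0.0191]
 [ 0.289   0.     -0.9573 -0.2035]
 [ 0.      0.      0.      1.    ]]
rear all [0.3271 0.3111 0.1108] [-0.7 -0.8] [-2.   2.1] [0.2 0.4] [-0.2  0.3]
w [0.3276 0.3125 0.106 ] [-0. -0.] [0. 0.]
st [0.3281 0.3104 0.1132] [-0.1 -0. ] [-0.1  0. ]
c3,s [0.3277 0.3114 0.1134] [-0.7 -0.1] [0.4 0.1]
front all [0.4272 0.3739 0.152 ] [-0.5 -2.6] [-0.5 -0.4] [-1.1 -0.7]
c3,s [0.4287 0.3757 0.1546] [0.2 0. ] [-0.1 -0. ]
st [0.4245 0.373  0.145 ] [-0.6 -0. ] [-0.3  0.2]
[0.5111 0.3826 0.08  ] [0.4725 0.4436 0.08  ] [0.3799 0.3055 0.05  ] [0.3454 0.3601 0.05  ]
```

Request:
step_arm:
  steps:
    - [0,0,0,0,0,0]
    - [0,0,0,0,0,0]
    - [0,0,0,0,0,0]
    - [0,0,0,0,0,0]
    - [0,0,0,0,0,0]
    - [0,0,0,0,0,0]
    - [0,0,0,0,0,0]
    - [0,0,0,0,0,0]
    - [0,0,0,0,0,0]
    - [0,0,0,0,0,0]
    - [0,0,0,0,0,0]
    - [0,0,0,0,0,0]
  gripper: 1

```text
clock: 14.12
position: [0.3974, 0.3573, 0.1196]
ee_rot: [-0.759, 2.61, 0.168]
force: [0.2, 0.0, -0.3]
width: 0.826
gripper_force: 0.0
```

```bash
python3 - <<'E'
from h import *
np.set_printoptions(precision=4,suppress=True)
o=observe();print(o['position'],o['force'],o['ft_torque'],o['width'])
w=save('wrist','pics/w6.png'); 
for r in list(range(110,330,10)):
    m=(w[r].max(1)<60)
    # run containing col 326
    a=b=326
    while a>0 and m[a]:a-=1
    while b<639 and m[b]:b+=1
    print(r,a,b,w[r,326])
cv2.imwrite('pics/c6.png',w[:,:,::-1])
E
```

```text
[0.3974 0.3573 0.1196] [ 0.2017  0.0469 -0.255 ] [-0.2297  0.415  -0.0129] 0.8255050033509136
110 326 326 [121 122 123]
120 312 339 [35 34 36]
130 310 341 [39 39 40]
140 310 341 [38 38 39]
150 310 341 [40 38 40]
160 310 340 [39 38 41]
170 310 340 [37 37 38]
180 310 340 [39 39 40]
190 310 340 [38 37 40]
200 310 339 [39 38 40]
210 310 339 [39 39 40]
220 309 339 [36 36 37]
230 309 338 [36 36 38]
240 309 338 [38 37 39]
250 309 338 [37 35 39]
260 309 337 [38 37 39]
270 309 337 [35 35 36]
280 309 337 [38 37 38]
290 309 337 [36 36 39]
300 309 336 [34 31 36]
310 309 336 [35 32 35]
320 309 336 [35 35 36]
```

View pics/c6.png

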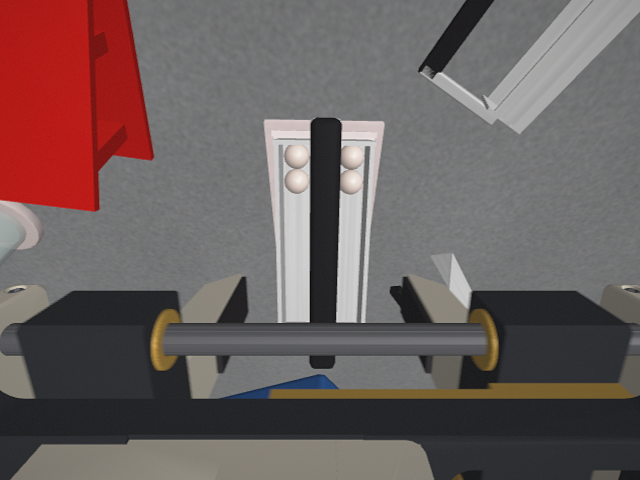

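The open fingertips show at v≈277–312, which puts them about 32 mm short of the reported TCP, so they closed just above the bar. The bar is centred between them. I'll advance 30 mm along the tool axis and close again.

Request:
step_arm:
  steps:
    - [0,0,0,0,0,0]
    - [0,0,0,0,0,0]
    - [2,1.2,-5,0,0,0]
    - [2,1.3,-5,0,0,0]
    - [2,1.2,-5,0,0,0]
    - [2,1.3,-5,0,0,0]
    - [2,1.2,-5,0,0,0]
    - [1,0.8,-3,0,0,0]
    - [0,0,0,0,0,0]
    - [0,0,0,0,0,0]

```text
clock: 15.0
position: [0.4083, 0.3643, 0.0913]
ee_rot: [-0.76, 2.61, 0.168]
force: [-0.2, -0.8, 0.1]
width: 0.997
gripper_force: 0.0
```

Request:
step_arm:
  steps:
    - [0,0,0,0,0,0]
    - [0,0,0,0,0,0]
    - [0,0,0,0,0,0]
    - [0,0,0,0,0,0]
    - [0,0,0,0,0,0]
    - [0,0,0,0,0,0]
    - [0,0,0,0,0,0]
    - [0,0,0,0,0,0]
    - [0,0,0,0,0,0]
    - [0,0,0,0,0,0]
    - [0,0,0,0,0,0]
    - [0,0,0,0,0,0]
    - [0,0,0,0,0,0]
    - [0,0,0,0,0,0]
    - [0,0,0,0,0,0]
  gripper: 0
  force: 55

```text
clock: 16.25
position: [0.4082, 0.364, 0.0914]
ee_rot: [-0.759, 2.61, 0.168]
force: [-0.3, -0.7, -2.7]
width: 0.151
gripper_force: 54.9
```

```bash
python3 - <<'E'
from h import *
from scipy.spatial.transform import Rotation as R
np.set_printoptions(precision=4,suppress=True)
o=observe();print(o['position'],o['ee_rot'],o['joints'],o['force'],o['ft_torque'],o['gripper_force'],o['width'])
Q=R.from_rotvec(o['ee_rot']).as_matrix(); print(Q.T@(np.array([.392,.3525,.137])-o['position']))
np.savez('grasp.npz',p=o['position'],r=o['ee_rot'])
E
```

```text
[0.4082 0.364  0.0914] [-0.7593  2.6103  0.1677] [-0.9835  0.2523  0.0507  2.3045  0.6803  0.2254  0.5613] [-0.2719 -0.6576 -2.7172] [-0.3101  0.6654 -0.0067] 54.938364028930664 0.15081122282082865
[-0.0012 -0.001  -0.0498]
```

Gripped: the opening is 13.9 mm against a 14 mm bar, and the load is about 2.7 N, which matches. I'll lift slowly and plan the carry.

Request:
step_arm:
  steps:
    - [0,0,3,0,0,0]
    - [0,0,8,0,0,0]
    - [0,0,15,0,0,0]
    - [0,0,22,0,0,0]
    - [0,0,25,0,0,0]
    - [0,0,25,0,0,0]
    - [0,0,25,0,0,0]
    - [0,0,25,0,0,0]
    - [0,0,20,0,0,0]
    - [0,0,12,0,0,0]
    - [0,0,6,0,0,0]
    - [0,0,2,0,0,0]
    - [0,0,0,0,0,0]

```text
clock: 17.33
position: [0.4082, 0.3641, 0.2793]
ee_rot: [-0.759, 2.61, 0.168]
force: [0.1, -0.2, -2.8]
width: 0.144
gripper_force: 54.9
```

```bash
cat > plan.py <<'E'
from h import *
from scipy.spatial.transform import Rotation as R
np.set_printoptions(precision=4,suppress=True)
g=np.load('grasp.npz'); Q0=R.from_rotvec(g['r']); S0=R.from_euler('z',32.4,degrees=True)
TG=np.array([-.0012,-.001,-.0498]); GL=np.array([.114,0,-.055])
def tool(yaw,tilt,G=None,lip=None):
    S=R.from_euler('ZY',[yaw,tilt],degrees=True); Q=S*S0.inv()*Q0
    if G is None: G=np.array(lip)-S.apply(GL)
    return np.array(G)-Q.apply(TG),Q
def seg(p,Q,pt,Qt,n):
    rv=(Qt*Q.inv()).as_rotvec(); return np.round((pt-p)*1000,1),np.round(rv,4),'per row /%d'%n,np.round((pt-p)*1000/n,2),np.round(rv/n,4)
E
python3 - <<'E'
from plan import *
o=observe(); p=o['position'];Q=R.from_rotvec(o['ee_rot']); print(p,o['joints'],o['gripper_force'],o['force'])
print(seg(p,Q,*tool(-60,0,lip=[.5805,.0147,.27]),24))
E
```

```text
[0.4082 0.3641 0.2793] [-0.7873 -0.005  -0.1518  2.0256  0.2327  0.7255  1.0541] 54.938287138938904 [ 0.1203 -0.2158 -2.7908]
(array([ 126.1, -267.4,    0. ]), array([-0.0002,  0.0002, -1.6127]), 'per row /24', array([  5.26, -11.14,   0.  ]), array([-0.    ,  0.    , -0.0672]))
```

Request:
step_arm:
  steps:
    - [2.6,-5.6,0,0,0,-0.0336]
    - [2.6,-5.6,0,0,0,-0.0336]
    - [5.3,-11.1,0,0,0,-0.067]
    - [5.3,-11.1,0,0,0,-0.067]
    - [5.3,-11.1,0,0,0,-0.067]
    - [5.3,-11.1,0,0,0,-0.067]
    - [5.3,-11.1,0,0,0,-0.067]
    - [5.3,-11.1,0,0,0,-0.067]
    - [5.3,-11.1,0,0,0,-0.067]
    - [5.3,-11.1,0,0,0,-0.067]
    - [5.3,-11.1,0,0,0,-0.067]
    - [5.3,-11.1,0,0,0,-0.067]
    - [5.3,-11.1,0,0,0,-0.067]

```text
clock: 18.42
position: [0.4715, 0.2302, 0.278]
ee_rot: [0.325, 2.69, -0.074]
force: [0.1, 0.0, -2.3]
width: 0.148
gripper_force: 54.9
```

Request:
step_arm:
  steps:
    - [5.3,-11.1,0,0,0,-0.067]
    - [5.3,-11.1,0,0,0,-0.067]
    - [5.3,-11.1,0,0,0,-0.067]
    - [5.3,-11.1,0,0,0,-0.067]
    - [5.3,-11.1,0,0,0,-0.067]
    - [5.3,-11.1,0,0,0,-0.067]
    - [5.3,-11.1,0,0,0,-0.067]
    - [5.3,-11.1,0,0,0,-0.067]
    - [5.3,-11.1,0,0,0,-0.067]
    - [5.3,-11.1,0,0,0,-0.067]
    - [5.3,-11.1,0,0,0,-0.067]
    - [2.6,-5.6,0,0,0,-0.0336]
    - [2.6,-5.6,0,0,0,-0.0336]
    - [0,0,0,0,0,0]
    - [0,0,0,0,0,0]

```text
clock: 19.67
position: [0.5352, 0.0979, 0.2791]
ee_rot: [1.367, 2.384, -0.304]
force: [-0.3, 0.4, -1.7]
width: 0.147
gripper_force: 54.9
```

```bash
python3 - <<'E'
from plan import *
o=observe(); p=o['position'];Q=R.from_rotvec(o['ee_rot']); print(p,o['joints'],o['gripper_force'],o['force'])
wp=[(20,.25),(30,.225),(40,.205),(50,.192),(60,.185)]
print(seg(p,Q,*tool(-60,0,lip=[.5805,.0147,.27]),1)[:2])
for t,z in wp:
    pt,Qt=tool(-60,t,lip=[.5805,.0147,z]); print(t,z,seg(p,Q,pt,Qt,1)[:2],'G',pt+Qt.apply(TG)); p,Q=pt,Qt
s=save('scene','pics/s7.png')
c=cams.get_calibration('scene');S=R.from_euler('Z',-60,degrees=True);G=o['position']+R.from_rotvec(o['ee_rot']).apply(TG)
for n,q in dict(lip=GL,gripfront=[.0426,0,.02]).items(): print(n,proj(c,G+S.apply(q)))
cv2.imwrite('pics/c7.png',cv2.resize(s[140:340,200:420],None,fx=3,fy=3)[:,:,::-1])
E
```

```text
[0.5352 0.0979 0.2791] [-0.6566  0.2112  0.0659  1.7795  0.451   1.2166 -0.2349] 54.93855535984039 [-0.258   0.3882 -1.6802]
(array([-0.9, -1.3,  0.3]), array([ 0.0006, -0.0003, -0.0054]))
20 0.25 (array([ 3.5, -8.9, 11.9]), array([ 0.3025,  0.1751, -0.0054])) G [0.5363 0.0912 0.3407]
30 0.225 (array([  4.2,  -7.3, -10.8]), array([0.1511, 0.0873, 0.    ])) G [0.5449 0.0764 0.3296]
40 0.205 (array([ 5.4, -9.3, -7.5]), array([0.1511, 0.0873, 0.    ])) G [0.5545 0.0597 0.3204]
50 0.192 (array([  6.4, -11. ,  -2.6]), array([ 0.1511,  0.0873, -0.    ])) G [0.5649 0.0417 0.3147]
60 0.185 (array([  7.2, -12.4,   1.1]), array([ 0.1511,  0.0873, -0.    ])) G [0.5758 0.0228 0.3112]
lip [290.9993 217.8179]
gripfront [322.3737 204.0938]
```

View pics/c7.png

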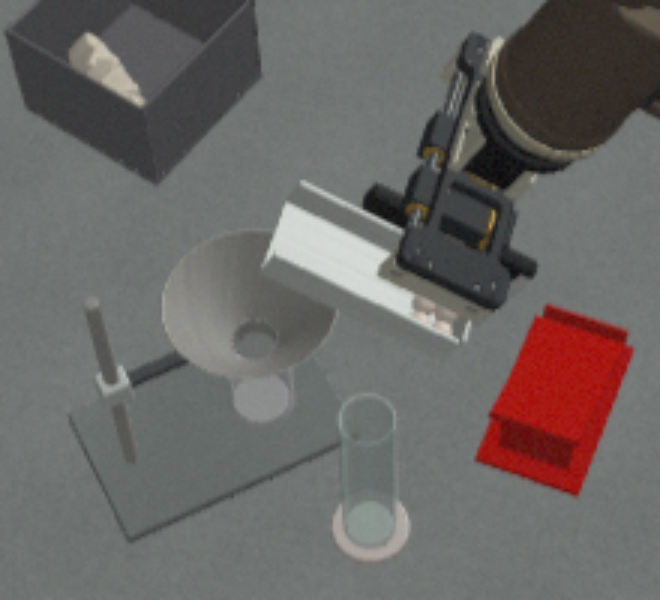

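Scene: the scoop is level over the funnel's edge with its mouth at (295,215), within 6 mm of prediction. The balls are at its rear, the wad is in the bin, and nothing has been disturbed. Pouring slowly.

Request:
step_arm:
  steps:
    - [1,-2.2,3,0.06,0.035,0]
    - [2,-4,3,0.081,0.0467,-0.002]
    - [2,-4,3,0.081,0.0467,-0.002]
    - [1,-3,3,0.081,0.0467,-0.001]
    - [0.7,-1.2,-1.8,0.0252,0.0145,0]
    - [0.7,-1.2,-1.8,0.0252,0.0145,0]
    - [0.7,-1.2,-1.8,0.0252,0.0145,0]
    - [0.7,-1.2,-1.8,0.0252,0.0145,0]
    - [0.7,-1.2,-1.8,0.0252,0.0145,0]
    - [0.7,-1.3,-1.8,0.0252,0.0146,0]
    - [0.9,-1.5,-1.25,0.0252,0.0145,0]
    - [0.9,-1.5,-1.25,0.0252,0.0145,0]
    - [0.9,-1.6,-1.25,0.0252,0.0145,0]
    - [0.9,-1.6,-1.25,0.0252,0.0146,0]
    - [0.9,-1.6,-1.25,0.0252,0.0146,0]
    - [0.9,-1.5,-1.25,0.0252,0.0146,0]

```text
clock: 21.05
position: [0.5508, 0.0685, 0.2734]
ee_rot: [-1.451, -2.519, -0.195]
force: [-0.1, -0.1, -2.7]
width: 0.151
gripper_force: 54.9
```

Request:
step_arm:
  steps:
    - [1.1,-1.8,-0.4,0.0252,0.0145,0]
    - [1.1,-1.8,-0.4,0.0252,0.0145,0]
    - [1.1,-1.8,-0.4,0.0252,0.0145,0]
    - [1.1,-1.9,-0.5,0.0252,0.0146,0]
    - [1,-1.8,-0.4,0.0252,0.0146,0]
    - [1,-1.9,-0.5,0.0252,0.0146,0]
    - [1.2,-2.1,0.2,0.0252,0.0145,0]
    - [1.2,-2.1,0.2,0.0252,0.0145,0]
    - [1.2,-2.1,0.2,0.0252,0.0146,0]
    - [1.2,-2,0.2,0.0252,0.0146,0]
    - [1.2,-2.1,0.2,0.0252,0.0145,0]
    - [1.2,-2,0.1,0.0252,0.0145,0]
    - [0,0,0,0,0,0]
    - [0,0,0,0,0,0]
    - [0,0,0,0,0,0]
    - [0,0,0,0,0,0]

```text
clock: 22.38
position: [0.5646, 0.0452, 0.2723]
ee_rot: [-1.291, -2.237, -0.409]
force: [-0.1, 0.6, -0.7]
width: 0.147
gripper_force: 54.9
```

```bash
python3 - <<'E'
from plan import *
o=observe(); p=o['position'];Q=R.from_rotvec(o['ee_rot']); print(p,o['joints'],o['gripper_force'],o['force'])
S=Q*Q0.inv()*S0; print(S.as_euler('ZYX',degrees=True)); print('lip',p+Q.apply(TG)+S.apply(GL))
a=cv2.imread('pics/s7.png')[:,:,::-1].astype(int); s=save('scene','pics/s8.png').astype(int)
c=cams.get_calibration('scene')
for z in (.02,.06): print(z,proj(c,[.593,-.007,z]))
x0,y0,x1,y1=270,255,305,285
print('jar gray before/after',a[y0:y1,x0:x1].mean((0,1)),s[y0:y1,x0:x1].mean((0,1)))
b=s-a; print(np.abs(b[y0:y1,x0:x1]).max(2)[::3,::3])
E
```

```text
[0.5646 0.0452 0.2723] [ 0.0853  0.5519  0.1036  1.3709 -0.5076  1.6446  0.7817] 54.93874669075012 [-0.1137  0.5806 -0.7242]
[-59.9191  60.0015   0.1177]
lip [0.5833 0.011  0.1861]
0.02 [287.2995 272.1009]
0.06 [286.242 264.013]
jar gray before/after [117.6981 120.3829 118.419 ] [117.3324 119.5143 116.9648]
[[ 3  2  2  3  5  3  1  1  3  5  4  4]
 [ 4  2  6  2  4  5  4  1  5  4  2  4]
 [ 3  2  1  7  3  2  3  2  1  2  6  5]
 [ 1  5  3  3  4  2  1  2  5  6  1  2]
 [ 6  3  5  3  6 29 21  9 18  6  2  1]
 [ 4  4  2 31  9  2 17 14  6  6  1  3]
 [ 1  4  3 34 25 20  5 29  3  3  5  2]
 [ 2  4  3  2  7 29 21  6  1  1  4  1]
 [ 2  7  4  2  4  1 10  4  2  2  2  2]
 [ 3  6  2  5  2  3  5  1  5  2  6  1]]
```

```bash
python3 - <<'E'
from plan import *
f=[]
for i in range(4):
    s=save('scene','pics/s9.png').astype(int); f.append(observe()['force'][2])
print(f)
a=cv2.imread('pics/s7.png')[:,:,::-1].astype(int)
w=(s[...,0]-s[...,2]); wa=a[...,0]-a[...,2]
new=((w-wa>7)&(s.max(2)>110)).astype(np.uint8); new[:, 330:][:200]=0
n,l,st,c=cv2.connectedComponentsWithStats(new)
print([(st[i].tolist()) for i in range(1,n) if st[i,4]>=8])
print(w[258:286,272:304]); 
E
```

```text
[np.float64(-1.5484833756412164), np.float64(-0.560519060986335), np.float64(-0.6877894994830226), np.float64(-1.637249634190963)]
[[242, 135, 39, 48, 754], [291, 146, 12, 15, 58], [286, 156, 5, 4, 8], [271, 166, 13, 31, 55], [242, 174, 14, 14, 50], [285, 185, 15, 15, 98], [255, 193, 6, 10, 13], [278, 200, 21, 16, 136], [344, 200, 17, 30, 213], [267, 210, 12, 14, 71], [343, 211, 5, 6, 10], [245, 223, 5, 5, 8], [261, 222, 3, 4, 8], [252, 225, 7, 4, 12], [396, 252, 9, 5, 14], [391, 260, 12, 12, 23], [387, 263, 7, 6, 10], [279, 267, 12, 10, 31], [288, 266, 8, 6, 23], [367, 268, 6, 5, 9], [390, 273, 5, 6, 8], [378, 295, 4, 4, 8]]
[[ 3  3  5  3  7  3  6  5 -2 -2 -1  1 -3 -2  0 -2 -1  0  4  5  3  3  5  2
   4  5  1  3  3  3  3  3]
 [ 4  5  5  4  5  5  4  6  4  3  1 -1  1  1  2  4  3  3  5  3  4  3  4  5
   5  4  2  2  4  6  0 -1]
 [ 5  6  4  4  5  5  4  5  5  4  6  4  2  2  4  5  2  4  3  5  4  1  3  2
   1  3  4  7  2  0 -3 -3]
 [ 4  6  6  2  5  5  4  5  6  4  5  3  4  4  4  3  4  1  2  4  3  4  3  3
   2  3  2  1 -1 -4 -4 -4]
 [ 4  3  5  3  5  5  3  4  3  4  3  3  4  4  3  4  3  6  3  4 
[... 1662 characters left out ...]
 -3 -5 -1 -3 -2 -1 -2 -1 -1 -1 -3 -2 -2  1 -1 -1 -2 -3  1 -1 -3 -2
  -3 -6 -5 -3 -3 -3 -6 -5]
 [-2 -4 -4 -4 -1 -3 -3 -4 -2  0 -3 -1 -3 -2 -3 -1  0 -3 -2 -3 -1 -2  0 -6
  -2 -3 -4 -3 -4 -2 -4 -3]
 [-3 -2 -4 -4 -5 -3 -4 -3 -5 -3 -2 -1  1 -2 -2 -2 -3 -1 -2 -2 -4 -3 -2 -5
  -2 -4 -6 -5 -3 -2 -2  0]
 [-3 -4 -3 -3 -3 -3 -3 -3 -6 -3 -4 -2 -2 -2 -3 -2 -2 -2 -1 -4 -3 -2 -4 -4
  -5 -3 -4 -2 -5  0 -2 -1]
 [-3 -3 -5 -4 -4 -5 -3 -4 -7 -2 -4 -4 -4 -3 -2 -3 -2 -2 -3 -4 -6 -2 -2 -3
  -3 -2 -3 -3 -3 -1 -1 -2]
 [-4 -6 -6 -3 -3 -4 -6 -4 -3 -6 -1 -4 -3 -4  0 -5 -4 -4 -2 -2 -3 -5 -2 -5
  -3 -2 -2 -3 -3 -7 -2 -4]
 [-3 -4 -5 -6 -6 -6 -2 -5 -4 -2 -6 -4 -4 -6 -4 -4 -2 -4 -4 -3 -4 -4 -2 -1
  -2 -1 -2 -7 -5 -3  1 -3]]
```

Request:
step_arm:
  steps:
    - [2.5,-4.5,3,0.075,0.0435,0]
    - [2.5,-4.5,3,0.075,0.0435,0]
    - [0,0,3,0,0,0]
    - [0,0,-3,0,0,0]
    - [0,0,3,0,0,0]
    - [0,0,-3,0,0,0]
    - [0,0,0,0,0,0]
    - [0,0,0,0,0,0]
    - [0,0,0,0,0,0]
    - [0,0,0,0,0,0]

```text
clock: 23.47
position: [0.5696, 0.0358, 0.2782]
ee_rot: [-1.208, -2.092, -0.501]
force: [0.5, -0.4, -1.1]
width: 0.151
gripper_force: 54.9
```

```bash
python3 - <<'E'
from plan import *
o=observe(); p=o['position'];Q=R.from_rotvec(o['ee_rot']); print(p,o['joints'],o['gripper_force'],o['force'],o['clock'])
for t,z,n in [(40,.25,5),(0,.29,8)]:
    pt,Qt=tool(-60,t,lip=[.5705,.032,z]); print(seg(p,Q,pt,Qt,n)); p,Q=pt,Qt
pt,Qt=tool(32.4,0,G=[.392,.3525,.335]); print(seg(p,Q,pt,Qt,20))
E
```

```text
[0.5696 0.0358 0.2782] [ 0.1691  0.655   0.0841  1.2823 -0.596   1.7837  0.8225] 54.938605427742004 [ 0.4885 -0.3833 -1.0856] 23.4667
(array([-31.2,  53.9,  39.4]), array([-0.4525, -0.2608,  0.0008]), 'per row /5', array([-6.24, 10.77,  7.89]), array([-0.0905, -0.0522,  0.0002]))
(array([-14. ,  24.3, -18.3]), array([-0.6046, -0.3491, -0.    ]), 'per row /8', array([-1.75,  3.03, -2.29]), array([-0.0756, -0.0436, -0.    ]))
(array([-116.,  250.,  -10.]), array([0.    , 0.    , 1.6127]), 'per row /20', array([-5.8, 12.5, -0.5]), array([0.    , 0.    , 0.0806]))
```

Request:
step_arm:
  steps:
    - [0,0,12,0,0,0]
    - [-5,9,8,-0.075,-0.0435,0]
    - [-5,9,8,-0.075,-0.0435,0]
    - [-5,9,7,-0.075,-0.0435,0]
    - [-5,9,3,-0.075,-0.0435,0]
    - [-6,9,1.5,-0.075,-0.0435,0]
    - [-5.2,9,0,-0.077,-0.0433,0.001]
    - [-1.75,3,-2.3,-0.0756,-0.0436,0]
    - [-1.75,3,-2.3,-0.0756,-0.0436,0]
    - [-1.75,3,-2.3,-0.0756,-0.0436,0]
    - [-1.75,3,-2.3,-0.0756,-0.0436,0]
    - [-1.75,3,-2.3,-0.0756,-0.0436,0]
    - [-1.75,3,-2.3,-0.0756,-0.0436,0]
    - [-1.75,3,-2.3,-0.0756,-0.0436,0]
    - [-1.75,3.2,-2.3,-0.0756,-0.0436,0]

```text
clock: 24.72
position: [0.5245, 0.1145, 0.3008]
ee_rot: [1.374, 2.376, -0.301]
force: [0.2, 1.0, -1.8]
width: 0.148
gripper_force: 54.9
```

Request:
step_arm:
  steps:
    - [-3,6,0,0,0,0.04]
    - [-5.8,12.5,-0.5,0,0,0.0806]
    - [-5.8,12.5,-0.5,0,0,0.0806]
    - [-5.8,12.5,-0.5,0,0,0.0806]
    - [-5.8,12.5,-0.5,0,0,0.0806]
    - [-5.8,12.5,-0.5,0,0,0.0806]
    - [-5.8,12.5,-0.5,0,0,0.0806]
    - [-5.8,12.5,-0.5,0,0,0.0806]
    - [-5.8,12.5,-0.5,0,0,0.0806]
    - [-5.8,12.5,-0.5,0,0,0.0806]
    - [-5.8,12.5,-0.5,0,0,0.0806]
    - [-5.8,12.5,-0.5,0,0,0.0806]
    - [-5.8,12.5,-0.5,0,0,0.0806]
    - [-5.8,12.5,-0.5,0,0,0.0806]
    - [-5.8,12.5,-0.5,0,0,0.0806]
    - [-5.8,12.5,-0.5,0,0,0.0806]
    - [-5.8,12.5,-0.5,0,0,0.0806]
    - [-5.8,12.5,-0.5,0,0,0.0806]
    - [-5.8,12.5,-0.5,0,0,0.0806]
    - [-5.8,12.5,-0.5,0,0,0.0806]

```text
clock: 26.38
position: [0.4115, 0.3571, 0.291]
ee_rot: [-0.709, 2.622, 0.159]
force: [-0.4, -0.1, -1.7]
width: 0.15
gripper_force: 54.9
```

Request:
step_arm:
  steps:
    - [-3,6,0,0,0,0.04]
    - [0,0,0,0,0,0]
    - [0,0,0,0,0,0]
    - [0,0,0,0,0,0]

```text
clock: 26.72
position: [0.4088, 0.3625, 0.2901]
ee_rot: [-0.754, 2.612, 0.167]
force: [0.3, 0.2, -0.9]
width: 0.148
gripper_force: 54.9
```

```bash
python3 - <<'E'
from plan import *
o=observe(); p=o['position'];Q=R.from_rotvec(o['ee_rot']); print(p,o['joints'],o['force'],o['clock'])
print(seg(p,Q,R.from_rotvec([0,0,0]).apply(g['p']),Q0,1)[:2])
a=cv2.imread('pics/s3.png')[:,:,::-1].astype(int); s=save('scene','pics/s10.png').astype(int)
f=[observe()['force'][2]]
d=np.abs(s-a).max(2); m=(d>25).astype(np.uint8)
n,l,st,c=cv2.connectedComponentsWithStats(cv2.dilate(m,np.ones((3,3))))
print([(st[i].tolist()) for i in range(1,n) if st[i,4]>=20])
print('throat',(s-a)[236:268:2,268:302:2].mean(2).astype(int))
# scoop pose check: compare to scene
C=cams.get_calibration('scene'); G=p+Q.apply(TG); S=Q*Q0.inv()*S0
print('lip',proj(C,G+S.apply(GL)))
E
```

```text
[0.4088 0.3625 0.2901] [-0.7818 -0.0148 -0.1531  2.0072  0.2229  0.7529  1.0654] [ 0.2548  0.2453 -0.9356] 26.7167
(array([  -0.6,    1.6, -198.8]), array([-0.0002, -0.0004,  0.0037]))
[[432, 0, 6, 47, 192], [431, 0, 145, 259, 9280], [445, 6, 41, 78, 663], [490, 8, 58, 65, 1240], [464, 17, 7, 3, 21], [448, 29, 23, 26, 316], [419, 49, 19, 59, 261], [445, 57, 8, 8, 45], [443, 66, 7, 7, 35], [496, 70, 8, 13, 56], [472, 86, 18, 48, 302], [466, 104, 5, 11, 35], [437, 107, 5, 9, 35], [432, 244, 54, 106, 3039], [277, 265, 18, 15, 152]]
throat [[ -2  -2   0  -2   1  -2   0  -3   0   1  -1   0  -1   0  -1   0   0]
 [  0  -5  -1   3  -1  -4  -3  -2   1   0   1  -5  -4  -1  -1  -2  -1]
 [  0  -1   0  -3   0  -3  -2  -1  -1   0   0  -2   0  -3  -3   0  -1]
 [ -2  -2   0   0   0  -2  -2   0   2   2  -2  -3   0   0  -3  -5   0]
 [ -1  -1  -2   2   1   0   0  -3  -2   0  -3   2  -6   0  -1  -1  -1]
 [ -3  -4   0   1  -2  -4   0   0  -1  -1   1   0   0  -4   2   2  -3]
 [ -2  -1  -1  -3  -4   1   0  -5  -6   0   0  -2   0  -1   1   0   0]
 [ -1   3   1  -1   0  -2  -3  -1  -4  -2   1  -1   1  -4   6   1  -3]
 [  1  -3   2   1  -6  -1  -3   0  -3   0  -1   1  -1  -1   1   3  -1]
 [ -2   0  -2  -1  -1   3  -2  -3   0   2   0   0  -2   0   1   1   1]
 [  0   0  -1   1  -1   0   1  -3  -1   1  -1   0   2  -2  -2  -1  -2]
 [  0  -1   2   0  -1  -3   3  -3   0  -2   0   2  -4  -1  -3  -2   1]
 [  0  -2   0  -3  -4  -1   2  -2  -4  -2  -2  -3   0   0   0  -1  -1]
 [  1  -2  -6  -2   0  -1  -3   1  -1  -1   0  -4  -2  -2   0  -2   2]
 [  2   1  -2   0  -2  -1  -1  -2  -1   0   0  -1  -3  -3   1   0   2]
 [  0   2   5  -3   1  -5  -1   0 -19 -17 -13 -24  -5  26  -2  -3   0]]
lip [464.4723 304.5474]
```

```bash
python3 - <<'E'
from plan import *
np.set_printoptions(precision=1,suppress=True,linewidth=200)
w=save('wrist','pics/w11.png').astype(int); o=observe()
c=cams.get_calibration('wrist');p=o['position'];Q=R.from_rotvec(o['ee_rot']);S=Q*Q0.inv()*S0;G=p+Q.apply(TG)
d=S.apply([.906,0,.423]);n=S.apply([-.423,0,.906]);y=S.apply([0,1,0])
for nm,v in dict(rearL=G-.082*d+.01*n+.007*y,rearR=G-.082*d+.01*n-.007*y,midL=G-.03*d+.01*n+.007*y,midR=G-.03*d+.01*n-.007*y,
  rwL=G-.07*d-.0625*n+.033*y,rwR=G-.07*d-.0625*n-.033*y).items(): print(nm,proj(c,v))
col=(w.max(2)<60)
for r in range(90,270,15):
    k=col[r,295:360].nonzero()[0]+295; print(r,(k.min(),k.max()) if len(k) else None)
print('col326',[r for r in range(60,200) if col[r,326]][:2])
for nm in ('pics/w6.png',):
    im=cv2.imread(nm)[:,:,::-1].astype(int); print('old warm',((im[...,0]-im[...,2]>12)&(im.max(2)>150))[100:310,270:385].sum())
m=((w[...,0]-w[...,2]>12)&(w.max(2)>150))[60:310,270:385]; print('new warm',m.sum())
E
```

```text
rearL [345.1 115.9]
rearR [304.7 115.9]
midL [342.7 257.1]
midR [306.6 257. ]
rwL [384.4 143.1]
rwR [264.7 142.9]
90 None
105 None
120 (np.int64(309), np.int64(342))
135 (np.int64(307), np.int64(344))
150 (np.int64(307), np.int64(343))
165 (np.int64(307), np.int64(343))
180 (np.int64(307), np.int64(343))
195 (np.int64(307), np.int64(342))
210 (np.int64(308), np.int64(342))
225 (np.int64(308), np.int64(342))
240 (np.int64(308), np.int64(341))
255 (np.int64(308), np.int64(341))
col326 [116, 117]
old warm 3027
new warm 635
```

```bash
python3 - <<'E'
from plan import *
w=cv2.imread('pics/w11.png')[:,:,::-1].astype(int)
m=((w[...,0]-w[...,2]>12)&(w.max(2)>150)).astype(np.uint8)
n,l,st,c=cv2.connectedComponentsWithStats(m); print([st[i].tolist() for i in range(1,n) if st[i,4]>20])
for r in (130,140,150,160,170,180,200): print(r,[tuple(w[r,u]) if u%30==0 else int(w[r,u].mean()) for u in range(260,390,10)])
E
```

```text
[[92, 0, 86, 94, 7321], [178, 0, 26, 75, 1470], [284, 43, 83, 97, 943], [334, 53, 25, 1, 25], [62, 104, 54, 49, 783], [0, 259, 169, 64, 4800], [621, 285, 16, 4, 39], [480, 305, 29, 18, 136], [493, 309, 10, 10, 40], [285, 314, 6, 56, 231], [360, 319, 4, 49, 109], [61, 356, 104, 43, 3800], [293, 356, 6, 17, 24], [488, 356, 33, 15, 62], [298, 367, 11, 22, 160], [340, 373, 10, 16, 110]]
130 [121, (np.int64(121), np.int64(121), np.int64(122)), 122, 198, (np.int64(231), np.int64(221), np.int64(220)), 31, 39, (np.int64(38), np.int64(38), np.int64(41)), 41, 222, (np.int64(138), np.int64(136), np.int64(136)), 123, 116]
140 [126, (np.int64(132), np.int64(132), np.int64(133)), 145, 153, (np.int64(162), np.int64(158), np.int64(158)), 31, 39, (np.int64(41), np.int64(39), np.int64(42)), 41, 181, (np.int64(133), np.int64(133), np.int64(134)), 132, 122]
150 [119, (np.int64(214), np.int64(214), np.int64(215)), 214, 214, (np.int64(218), np.int64(218), np.int64(218)), 33, 38, (np.int64(40), np.int64(39), np.int64(42)), 37, 214, (np.int64(214), np.int64(213), np.int64(214)), 147, 216]
160 [127, (np.int6
[... 208 characters left out ...]
 217]
170 [126, (np.int64(212), np.int64(211), np.int64(212)), 214, 214, (np.int64(216), np.int64(216), np.int64(216)), 31, 39, (np.int64(39), np.int64(39), np.int64(40)), 37, 212, (np.int64(212), np.int64(212), np.int64(211)), 100, 205]
180 [124, (np.int64(211), np.int64(211), np.int64(210)), 214, 214, (np.int64(216), np.int64(216), np.int64(216)), 30, 40, (np.int64(40), np.int64(39), np.int64(41)), 38, 212, (np.int64(209), np.int64(209), np.int64(209)), 101, 182]
200 [124, (np.int64(212), np.int64(212), np.int64(212)), 212, 214, (np.int64(214), np.int64(214), np.int64(214)), 32, 39, (np.int64(40), np.int64(38), np.int64(41)), 36, 211, (np.int64(209), np.int64(208), np.int64(208)), 104, 49]
```

```bash
python3 - <<'E'
from plan import *
o=observe();c=cams.get_calibration('scene');p=o['position'];Q=R.from_rotvec(o['ee_rot']);S=Q*Q0.inv()*S0;G=p+Q.apply(TG)
d=S.apply([.906,0,.423]);n=S.apply([-.423,0,.906]);y=S.apply([0,1,0])
s=cv2.imread('pics/s10.png')[:,:,::-1].astype(int)
for a in (-.059,-.04,-.02,0.03):
  for b in (-.02,0,.02):
    u,v=np.round(proj(c,G+a*d-.0885*n+b*y)).astype(int); print(a,b,(u,v),s[v,u])
P,q=g['p'],Q0; print(seg(p,Q,P,q,1)[:2])
E
```

```text
-0.059 -0.02 (np.int64(457), np.int64(260)) [130 131 129]
-0.059 0 (np.int64(467), np.int64(262)) [129 133 130]
-0.059 0.02 (np.int64(476), np.int64(263)) [119 122 117]
-0.04 -0.02 (np.int64(457), np.int64(265)) [178 184 180]
-0.04 0 (np.int64(467), np.int64(266)) [179 184 180]
-0.04 0.02 (np.int64(476), np.int64(268)) [175 180 176]
-0.02 -0.02 (np.int64(457), np.int64(270)) [177 183 181]
-0.02 0 (np.int64(466), np.int64(272)) [182 185 182]
-0.02 0.02 (np.int64(476), np.int64(274)) [176 181 177]
0.03 -0.02 (np.int64(456), np.int64(284)) [176 183 178]
0.03 0 (np.int64(466), np.int64(286)) [178 181 179]
0.03 0.02 (np.int64(476), np.int64(288)) [177 180 177]
(array([  -0.3,    1.3, -198.4]), array([ 0.0002, -0.0006,  0.0028]))
```

The scoop is empty and hasn't moved in the grip. I'll lower it with a 3 mm uphill margin, then ease it against the stop.

Request:
step_arm:
  steps:
    - [2.2,2.9,-6,0,0,0.003]
    - [0,0,-15,0,0,0]
    - [0,0,-25,0,0,0]
    - [0,0,-30,0,0,0]
    - [0,0,-30,0,0,0]
    - [0,0,-25,0,0,0]
    - [0,0,-20,0,0,0]
    - [0,0,-15,0,0,0]
    - [0,0,-10,0,0,0]
    - [0,0,-8,0,0,0]
    - [0,0,-5,0,0,0]
    - [0,0,-3,0,0,0]
    - [0,0,-2,0,0,0]
    - [0,0,0,0,0,0]

```text
clock: 27.98
position: [0.4104, 0.3663, 0.0953]
ee_rot: [-0.762, 2.611, 0.168]
force: [0.5, -0.9, -1.2]
width: 0.145
gripper_force: 54.9
```

Request:
step_arm:
  steps:
    - [-1,-0.6,-1.5,0,0,0]
    - [-1,-0.6,-1.5,0,0,0]
    - [-0.5,-0.4,-1,0,0,0]
    - [0,0,0,0,0,0]
    - [0,0,0,0,0,0]

```text
clock: 28.4
position: [0.4079, 0.3645, 0.0916]
ee_rot: [-0.762, 2.61, 0.168]
force: [-0.3, -0.1, -0.4]
width: 0.145
gripper_force: 54.9
```

Request:
step_arm:
  steps:
    - [0,0,-0.5,0,0,0]
    - [0,0,0,0,0,0]

```text
clock: 28.57
position: [0.4079, 0.3648, 0.0913]
ee_rot: [-0.762, 2.61, 0.169]
force: [-3.2, -1.6, 4.9]
width: 0.148
gripper_force: 54.9
```

Request:
step_arm:
  steps:
    - [0,0,0,0,0,0]
    - [0,0,0,0,0,0]
    - [0,0,0,0,0,0]
    - [0,0,0,0,0,0]
    - [0,0,0,0,0,0]
    - [0,0,0,0,0,0]
    - [0,0,0,0,0,0]
    - [0,0,0,0,0,0]
    - [0,0,0,0,0,0]
    - [0,0,0,0,0,0]
    - [0,0,0,0,0,0]
    - [0,0,0,0,0,0]
  gripper: 1

```text
clock: 29.57
position: [0.4079, 0.3645, 0.0909]
ee_rot: [-0.762, 2.611, 0.168]
force: [-0.4, -0.2, 0.7]
width: 0.968
gripper_force: 0.0
```

Request:
step_arm:
  steps:
    - [-2,-1.3,5,0,0,0]
    - [-4,-2.5,10,0,0,0]
    - [-8,-5,20,0,0,0]
    - [-10,-6.3,25,0,0,0]
    - [-10,-6.3,25,0,0,0]
    - [-10,-6.3,25,0,0,0]
    - [-5,-3,25,0,0,0]
    - [0,0,20,0,0,0]
    - [0,0,0,0,0,0]
    - [0,0,0,0,0,0]

```text
clock: 30.4
position: [0.3591, 0.3343, 0.2475]
ee_rot: [-0.761, 2.608, 0.17]
force: [-0.9, -0.5, -0.4]
width: 1.003
gripper_force: 0.0
```

```bash
python3 - <<'E'
from plan import *
o=observe();print(o['position'],o['force'],o['clock'],o['width'])
s=save('scene','pics/s12.png').astype(int);a=cv2.imread('pics/s3.png')[:,:,::-1].astype(int)
t=save('top','pics/t12.png').astype(int)
d=np.abs(s-a).max(2); m=(d>25).astype(np.uint8)
n,l,st,c=cv2.connectedComponentsWithStats(cv2.dilate(m,np.ones((3,3))))
print([(st[i].tolist()) for i in range(1,n) if st[i,4]>=20 and st[i,1]+st[i,3]>200])
# alignment of the scoop region (below the arm) between start and now
A=cv2.cvtColor(a[285:365,415:480].astype(np.uint8),6).astype(np.float32);B=cv2.cvtColor(s[285:365,415:480].astype(np.uint8),6).astype(np.float32)
print(cv2.phaseCorrelate(A,B), np.abs(A-B).mean())
print(d[240:365:6,425:480:4])
E
```

```text
[0.3591 0.3343 0.2475] [-0.8751 -0.5223 -0.3678] 30.4 1.003185565884452
[[431, 0, 145, 245, 10217], [277, 266, 18, 14, 150], [432, 276, 36, 74, 914], [490, 416, 6, 5, 26]]
((0.4835604684422421, -0.12608924719512515), 0.710354483158638) 5.7840385
[[  0   2   3   3   2   2   1   2   1   2   1   3   4   3]
 [  3   1   2   2   4   1   3   3   1   3   2   2   2   2]
 [  2   3   4   1   1   1   8   3   4   4   2   4   4   5]
 [  2   4   4   4   2   5   2   2   2   4   4   6   1   3]
 [  4   3   4   3   4   5   2   2   1   2   2   0   3   3]
 [  4   2   4   6   2   2   3   6   6   5   3   4   3   5]
 [  5   3   3   3   3   1   4   1   8   3   1   1   2   4]
 [  1   3   2   2   3   4   2   1   6   5   2   2   1   4]
 [  1   4   3   4   2   2   2   7   9   5   4   4   4   6]
 [  3   3   8   6  12   1   6   1   4   6   9   3   4   2]
 [  3   1   2   4  12 113   2  33   9  61   2   1   2   4]
 [  3   4   2  25  59  18  52  48  48  38   2   2   2   5]
 [  2   2   2  13   3   3   7  10  62  50  19   1   3   4]
 [  2   2   3  64   3   5   3   2   6   2  61   2   2   1]
 [  3   3   5  46   1   3   5   2   1   2  54   3   3   2]
 [  4   3   2   9   2   4   7   3   2   5  64   3   2   4]
 [  5   2  24  10   5   3   6   5   6   3  45   2   5   1]
 [  2   5  31   3   4   3   2   5   6   2   3   2   3   4]
 [  4   3   2   3   4   2   1   5  11   3   5   2   2   2]
 [  4   2   1   1   2   3   2   2   3   4   1   3   4   2]
 [  4   4   3   2   2   2   3   6   5   4   2   5   4   2]]
```

```bash
python3 -c "
from cell import job; print(job.sign_off())"
```

```text
the job is handed in; nothing more can be done
None
```

I handed the job in at about 30 s of the 72 s allowed; no verdict came back. My final camera checks showed the paper twist in the bin, the scoop and funnel empty with no stray balls (I could not count the six in the jar one by one), the scoop back on its rest within about 2 mm, and the bystanders unmoved.

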